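# Lay the retaining bar across the cuvette rack

### The job

Secure the cuvettes in their rack for carrying: take the retaining bar that is long enough to span both end posts and lay it across the two posts, centred over the row of cuvettes, resting flat on both post tops between their lips. Lower it gently rather than dropping it, let go, and leave the shorter bar where it lies.

Things in the scene. Friction and masses are not known exactly. Their poses are not given: they have to be found in the camera images.
- long_bar: Long retaining bar: flat aluminium bar 190 mm long (y axis), 24 wide (x), 10 thick, lying grip up on the worktop. On its middle a grey plastic grip block 16 mm wide (x), 50 long (y), from 10 to 46 mm above the bar's underside: grasp it from above across its 16 mm. Loose, about 0.16 kg. Origin: centre of the underside, z up. Both ends alike. Lies left or right of the short bar.
- short_bar: Shorter bar, a bystander: same section and same grey grip block, but only 105 mm long (y), too short to span the rack's posts (128 mm clear between them). Loose. Origin: centre of the underside, z up.
- rack: Cuvette rack, fixed: grey base 74 (x) by 184 mm (y); white end posts centred at y = -75 and +75 mm, each 64 (x) by 22 mm (y), flat tops (the bar's seats) 62 mm above the worktop. Along each top's two x edges a lip 7 mm high, 54 mm clear between lips. 4 clear cuvettes in a row along y between the posts, tops at 55 mm. Origin: centre of the base's underside, z up; post-to-post line along y.

How it is judged:
By the outcome, as a careful person would: the job done as asked, in the order asked, and still so for the second after the job is handed in, with the robot touching nothing.
It also fails if it takes over 37 s, if anything falls off the work surface, if the arm or the gripper's body presses on something with over 40 N, if the wrist force passes 120 N, or if a joint passes its speed limit or range.

### The arm

A 7-joint arm with a two-finger parallel gripper is mounted at the origin on the work surface; the furniture and walls round the work are solid. World frame = base frame: x ahead of the robot, y to its left, z up, the work surface at z = 0. Lengths are in m, angles in degrees, forces in N, time in s.
With the tool pointing down it reaches from about 0.425 to 0.875 m from the base axis. Payload 8.4 kg.
Tool frame: the origin (TCP) lies midway between the tips of the shut fingers; the grasp point (between the pads) lies 19 mm behind it; z points along the fingers, y is the line along which they close (so a half turn about z gives the same grasp; the last joint's range is limited). The gripper opens to 87 mm and grips with 3 to 60 N. Pads are 19 mm wide; open, the fingers measure 117 mm over their backs; the gripper's body (75 mm by 190 mm) begins 51 mm behind the grasp point.
Start: joints at [63.816, 19.091, 2.286, 83.961, -0.768, 76.965, -3.352], TCP at [0.228, -0.609, 0.223] pointing down, gripper open.
Joint ranges: [-147.57, 147.57], [-21.85, 119.76], [-74.77, 79.35], [14.55, 137.4], [-85.83, 265.84], [4.83, 119.75], [-152.11, 152.11]. Speed limits (degrees/s): [127.2, 127.2, 159.86, 159.86, 180, 180, 180].

### API

Orientations are given as [roll, pitch, yaw] about the fixed x, y, z axes, in that order (R = Rz(yaw) Ry(pitch) Rx(roll)).
In Python, from cell import status, imaging, env gives the robot as it stands.
- The arm moves only by the tool move_arm, never from a script. Its argument "deltas" is a list of rows, each a list of 5 numbers: the opening, from 0 (shut) to 1 (fully open), then the shift along the tool's x, y, z in units of 25 mm (1.0 is 25 mm), then the turn about the tool's z in rad. A call has exactly 5 rows; each row is the pose to reach, as a shift and turn from the pose commanded when the call began, along the tool's axes at that moment; what a row does not reach only later rows make up. A row lasts 1/12 s, in which the tool goes at most 41.7 mm and 7.16 degrees, less where a joint would pass 70% of its speed; a pose out of reach is approached as far as the arm can. A call with a gripper value outside its range is refused whole. The fingers move at their own pace and stop on an object; "force" is the grip in N (left out, the last holds). Time passes only in rows, so rows that repeat a pose let the fingers close, or fill a call up. It gives the time, the measured TCP pose, the force, the opening and the grip force at its end, in the units of the state.
- status.get_obs(): the state, without advancing time (a new reading comes with each control period).
- imaging.get_image(name): name is "scene" or "top"; returns (picture, depth): 480x640x3 uint8, blue, green, red; 480x640 float32, m along the optical axis (not along the pixel's ray), 0 where there is no reading.
- imaging.get_calibration(name): a dict with "fx", "fy", "cx", "cy" (pixels), "R" (3x3) and "t" (3): a world point X has camera coordinates R X + t. Camera axes: x right, y down, z forward; pixel columns grow to the right and rows downward; lengths in m; the calibration is good to about 2 mm. A picture is of the moment at which its call begins. get_calibration takes no time and is no camera call.
- env.finish_job(): hands the job in; it is judged then, once.
The state is a dict: "time_s": time; "joints": joint angles; "dq": joint speeds; "tau": joint torques, N m; "tool_pos": TCP position; "eef_rot": TCP orientation; "wrist_force": force on the tool from outside, world axes, zero at the start; "torque": the same for the moment, N m; "grip_width": opening from 0.0 (shut) to 1.0 (fully open); "gripper_force": force on a finger pad.
Only numpy, scipy, OpenCV 4.12 (cv2) and the standard library are available. Lean on these libraries where they do the work, as an engineer would, in place of code of your own. Each camera call takes 0.05 s, during which the arm holds its last target. There are 200 camera calls.

## Working session

There is one attempt and no reset: what is moved stays moved. The work goes in short steps, Python scripts to look and compute and a tool call to move; the robot and the scene stay as the last step left them, time stands still between calls to the robot, and variables do not carry over. Pictures are saved under pics/ and viewed, at most 10 in all, crops included, and the job is handed in when it is done.

Besides the shell and the picture viewer there is one more tool, called by a JSON object that holds its "fn" and its "kwargs", one argument or row to a line. move_arm: Moves the arm, as the interface text tells. Its arguments: {"type":"object","properties":{"deltas":{"type":"array","items":{"type":"array","items":{"type":"number"}}},"force":{"type":"number"}},"required":["deltas"]}

```bash
mkdir -p pics; cat > h.py <<'E'
import numpy as np,cv2
from cell import status,imaging,env
def world(name,uv,depth):
    c=imaging.get_calibration(name);R=np.array(c["R"]);t=np.array(c["t"])
    u,v=np.asarray(uv,float).T
    p=np.stack([(u-c["cx"])/c["fx"]*depth,(v-c["cy"])/c["fy"]*depth,depth],1)
    return (p-t)@R
def ray(name,uv,z):
    c=imaging.get_calibration(name);R=np.array(c["R"]);t=np.array(c["t"])
    uv=np.atleast_2d(np.asarray(uv,float))
    d=np.c_[(uv[:,0]-c["cx"])/c["fx"],(uv[:,1]-c["cy"])/c["fy"],np.ones(len(uv))]@R
    o=-t@R
    return o+d*((z-o[2])/d[:,2])[:,None]
def grab(name,tag):
    im,d=imaging.get_image(name);cv2.imwrite(f"pics/{tag}.png",im);np.savez(f"{tag}.npz",im=im,d=d);return im,d
E
python3 - <<'E'
from h import *
for n in("scene","top"):
    grab(n,n+"0");c=imaging.get_calibration(n);print(n,-np.array(c["t"])@np.array(c["R"]),c["fx"],np.array(c["R"]).round(2).tolist())
print(status.get_obs())
E
```

```text
scene [ 0.29560671 -0.53236631  0.6743888 ] 497.39265640266836 [[0.91, -0.42, -0.02], [-0.31, -0.65, -0.7], [0.28, 0.64, -0.72]]
top [0.36305846 0.00267247 0.865335  ] 436.7655727660197 [[-0.03, -1.0, -0.04], [-0.98, 0.03, -0.17], [0.17, 0.03, -0.98]]
{'time_s': 0.1, 'joints': array([63.81829853, 19.12668753,  2.28400804, 84.00379506, -0.76715529,
       76.96658306, -3.35090069]), 'dq': array([ 0.06086147, -0.06247424,  0.1189198 , -0.20476662, -0.10604763,
       -0.067579  , -0.11744497]), 'tau': array([ 4.78580740e-03, -6.57806969e+01,  1.34070341e+00, -4.04699349e+01,
       -5.95828914e-02,  4.10113670e-02,  4.52428094e-05]), 'tool_pos': array([ 0.22744712, -0.60846571,  0.22177839]), 'eef_rot': array([-1.79918366e+02,  5.83477644e-03,  2.04986734e+01]), 'wrist_force': array([-0.33796806,  0.1594737 , -0.73347956]), 'torque': array([ 0.00933306, -0.01614775,  0.04867191]), 'gripper_force': 0.0, 'grip_width': 1.0004338259167085}
```

View pics/top0.png

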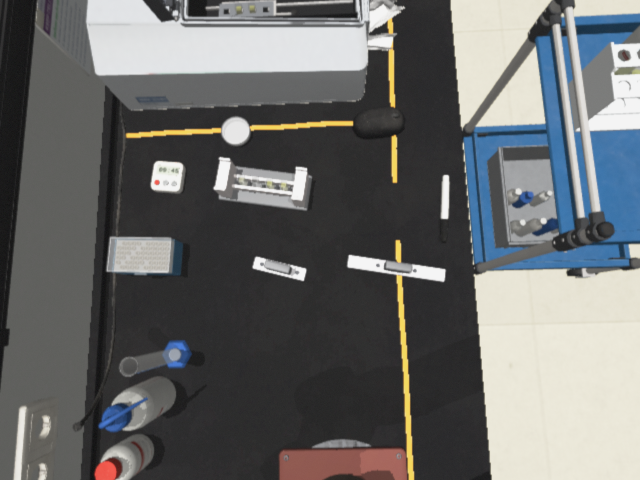

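View pics/scene0.png

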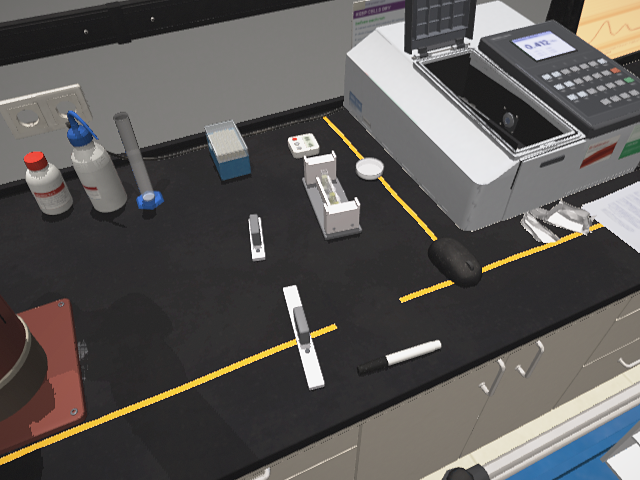

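The top view shows the rack at (264,185), with posts at (224,180) and (301,187). The short bar is at (279,268) and the long bar at (397,268), its ends at about (350,262) and (444,275). The scene view shows the long bar at (304,335), the short bar at (257,237) and the rack at (332,195). Next I'll measure them.

```bash
cat > m.py <<'E'
from h import *
def blobs(name,tag,zr,roi,wht=True,thr=170):
    f=np.load(tag+".npz");im,d=f["im"],f["d"]
    x0,y0,x1,y1=roi
    m=np.zeros(d.shape,np.uint8);m[y0:y1,x0:x1]=1
    hsv=cv2.cvtColor(im,cv2.COLOR_BGR2HSV)
    m&=((hsv[...,1]<60)&(hsv[...,2]>thr)).astype(np.uint8) if wht else 1
    v,u=np.nonzero(m&(d>0));P=world(name,np.c_[u,v],d[v,u])
    k=(P[:,2]>zr[0])&(P[:,2]<zr[1]);return np.c_[u,v][k],P[k]
def rect(P):
    (c,s,a)=cv2.minAreaRect((P[:,:2]*1000).astype(np.float32))
    b=cv2.boxPoints((c,s,a));e=max([b[1]-b[0],b[2]-b[1]],key=np.linalg.norm)
    return np.round(c,1),np.round(s,1),round(np.degrees(np.arctan2(e[1],e[0]))%180,1)
E
python3 - <<'E'
from m import *
R={"top":dict(long=(335,245,460,292),short=(240,245,320,292),rack=(205,145,325,220)),
"scene":dict(long=(270,275,335,395),short=(240,205,275,270),rack=(290,140,370,245))}
for n,r in R.items():
    for k,roi in r.items():
        z=[("bar",(.003,.02),True),("grip",(.03,.06),False)] if k!="rack" else [("seat",(.055,.0655),True),("lip",(.0655,.08),True),("base",(.002,.03),False)]
        for lab,zr,w in z:
            uv,P=blobs(n,n+"0",zr,roi,w)
            if len(P)>5:
                print(n,k,lab,len(P),*rect(P),"z",np.percentile(P[:,2],[5,50,95]).round(4),"mean",P.mean(0).round(4))
for n,uv in(("top",[[343,460],[640,390]]),("scene",[[40,380]])):print(ray(n,uv,0).round(3))
f=np.load("top0.npz");print(f["d"][460,343],world("top",[[343,460]],np.array([f["d"][460,343]])))
a=cv2.imread("pics/top0.png");b=cv2.imread("pics/scene0.png")
c=np.hstack([cv2.resize(a[145:220,205:325],(480,300),interpolation=2),np.zeros((300,0,3),np.uint8)])
d=np.hstack([cv2.resize(a[240:300,335:455],(480,240),interpolation=2)]);e=cv2.resize(b[140:245,285:375],(308,360),interpolation=2)
o=np.zeros((545,800,3),np.uint8);o[:300,:480]=c;o[305:545,:480]=d;o[:360,490:798]=e;cv2.imwrite("pics/c.png",o)
E
```

```text
top long bar 885 [ 444.2 -116. ] [189.9  23.6] 79.6 z [0.0071 0.01   0.0125] mean [ 0.4432 -0.1152  0.0099]
top long grip 248 [ 444.7 -115.5] [49.2 16.3] 79.7 z [0.0364 0.0454 0.0478] mean [ 0.4439 -0.1149  0.0447]
top short bar 339 [449.7 112.7] [104.2  23.9] 74.7 z [0.0076 0.0103 0.0128] mean [0.4476 0.1104 0.0101]
top short grip 231 [450.6 112.7] [49.4 16.1] 75.2 z [0.0407 0.0458 0.0484] mean [0.4499 0.112  0.0453]
top rack seat 629 [615.6 141.1] [172.7  60.2] 80.6 z [0.0593 0.0621 0.0644] mean [0.6179 0.1381 0.0619]
top rack lip 133 [617.3 140.3] [171.   64.3] 80.6 z [0.066  0.0684 0.0715] mean [0.6149 0.1399 0.0686]
top rack base 2661 [630.7 144.6] [251.  159.2] 88.0 z [0.0022 0.0099 0.0284] mean [0.6171 0.1425 0.0108]
scene long bar 1064 [ 445.  -118.5] [190.1  23.8] 79.8 z [0.0066 0.0086 0.0104] mean [ 0.4412 -0.1337  0.0085]
scene long grip 347 [ 444.8 -118.1] [51.5 16.2] 80.1 z [0.0335 0.0439 0.0459] mean [ 0.4434 -0.1226  0.0427]
scene short bar 226 [450.2 108.9] [105.6  23.2] 74.9 z [0.0065 0.0083 0.0107] mean [0.4462 0.092  0.0084]
scene short grip 209 [450.2 109.1] [50.8 16. ] 74.7 z [0.0335 0.0436 0.0459] mean [0.449  0.1046 0.0425]
scene rack seat 429 [618.6 138.3] [174.   57.2] 80.8 z [0.0585 0.0605 0.0625] mean [0.6164 0.1256 0.0605]
scene rack lip 68 [617.4 137.8] [173.7  63.8] 80.6 z [0.0656 0.0673 0.0692] mean [0.6146 0.1335 0.0674]
scene rack base 2193 [659.8 190.1] [316.1 164.1] 75.3 z [0.0049 0.0123 0.0282] mean [0.6281 0.1748 0.0136]
[[ 0.092 -0.     0.   ]
 [ 0.205 -0.553  0.   ]]
[[ 0.06  -0.024  0.   ]]
0.793277 [[ 0.09659591 -0.00044843  0.01346055]]
```

View pics/c.png

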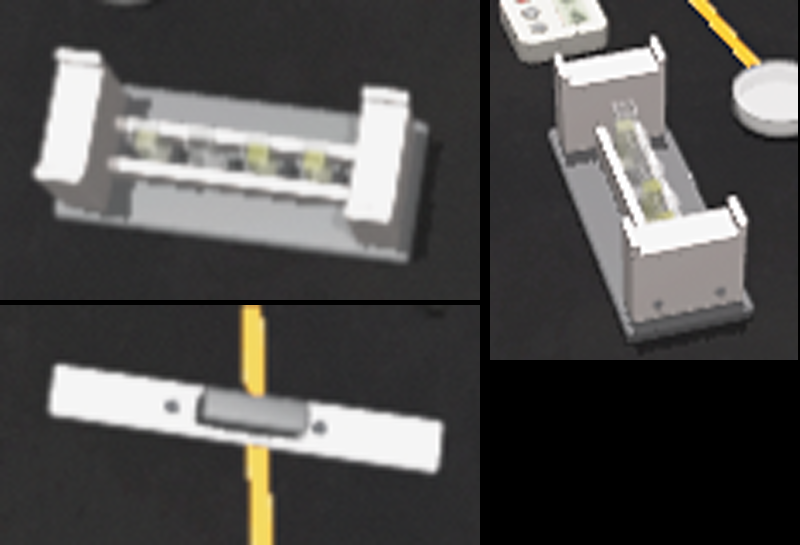

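Both views agree. Long bar: centre (444.6, -117) mm, axis 79.7°, top at 10 mm and grip top at 45 mm. Rack: centre (617.3, 139) mm, axis 80.6°, seats at about 61.5 mm. The crop shows the rack posts at (75,120) and (385,155), with the cuvettes between them. Next I'll travel to above the long bar.

{"fn": "move_arm", "kwargs": {
  "deltas": [
    [0.6,0.7,-0.7,0.1,0],
    [0.6,1.8,-1.8,0.3,0],
    [0.6,2.9,-3.0,0.5,0],
    [0.6,4.0,-4.1,0.7,0],
    [0.6,5.1,-5.2,0.8,0]
  ],
  "force": 25
}}

```text
time_s: 0.52
tool_pos: [0.3016, -0.4402, 0.2015]
eef_rot: [-179.9, 0.0, 20.5]
wrist_force: [0.4, 0.2, 0.7]
grip_width: 0.709
gripper_force: 0.0
```

{"fn": "move_arm", "kwargs": {
  "deltas": [
    [0.6,1.1,-1.1,0.2,0],
    [0.6,2.2,-2.2,0.3,0],
    [0.6,3.3,-3.4,0.5,0],
    [0.6,4.4,-4.5,0.7,0],
    [0.6,5.5,-5.6,0.8,0]
  ]
}}

```text
time_s: 0.93
tool_pos: [0.3812, -0.261, 0.1819]
eef_rot: [-180.0, 0.0, 20.5]
wrist_force: [0.5, -0.7, -0.1]
grip_width: 0.6
gripper_force: 0.0
```

{"fn": "move_arm", "kwargs": {
  "deltas": [
    [0.6,1.1,-1.1,0.2,-0.1],
    [0.6,2.2,-2.2,0.4,-0.2],
    [0.6,3.2,-3.4,0.6,-0.32],
    [0.6,4.0,-4.2,0.7,-0.44],
    [0.6,4.4,-4.6,0.8,-0.56]
  ]
}}

```text
time_s: 1.35
tool_pos: [0.4449, -0.1127, 0.1623]
eef_rot: [-180.0, -0.0, 53.2]
wrist_force: [-0.5, -0.1, -0.5]
grip_width: 0.599
gripper_force: 0.0
```

{"fn": "move_arm", "kwargs": {
  "deltas": [
    [0.6,0,0,0,-0.12],
    [0.6,0,0,0,-0.24],
    [0.6,0,0,0,-0.36],
    [0.6,0,0,0,-0.45],
    [0.6,0,0,0,-0.47]
  ]
}}

```text
time_s: 1.77
tool_pos: [0.4438, -0.1168, 0.1623]
eef_rot: [-180.0, -0.0, 79.8]
wrist_force: [0.7, 0.0, -0.5]
grip_width: 0.602
gripper_force: 0.0
```

```bash
cat >> h.py <<'E'
from scipy.spatial.transform import Rotation as Ro
def go(p,yaw):
    o=status.get_obs();R=Ro.from_euler("xyz",o["eef_rot"],degrees=True)
    d=R.inv().apply(np.array(p)-o["tool_pos"])/.025
    t=(yaw-o["eef_rot"][2]+180)%360-180
    print("t",round(o["time_s"],2),"pos",o["tool_pos"].round(4),"rot",o["eef_rot"].round(2),"w",round(o["grip_width"],3),"gf",round(o["gripper_force"],1),"F",o["wrist_force"].round(1),"j",o["joints"].round(0))
    print("units",d.round(2),"turn",round(-np.radians(t),3))
E
python3 -c "
from h import *
go((.4446,-.117,.10),79.7)"
```

```text
t 1.77 pos [ 0.4438 -0.1168  0.1623] rot [-179.96   -0.     79.78] w 0.602 gf 0.0 F [ 0.7  0.  -0.5] j [ 33.   1. -24. 113.   0.  67.  -1.]
units [-0.    0.04  2.49] turn 0.001
```

{"fn": "move_arm", "kwargs": {
  "deltas": [
    [0.6,0,0,0.8,0],
    [0.6,0,0,1.8,0],
    [0.6,0,0,2.7,0],
    [0.6,0,0,3.4,0],
    [0.6,0,0,3.8,0]
  ]
}}

```text
time_s: 2.18
tool_pos: [0.4427, -0.1166, 0.0655]
eef_rot: [-179.8, -0.0, 79.4]
wrist_force: [-1.1, -0.2, -0.9]
grip_width: 0.598
gripper_force: 0.0
```

{"fn": "move_arm", "kwargs": {
  "deltas": [
    [0.6,0,0.04,0.6,0],
    [0.6,0,0.04,1.2,0],
    [0.6,0,0.04,1.7,0],
    [0.6,0,0.04,2.0,0],
    [0.6,0,0.04,2.05,0]
  ]
}}

```text
time_s: 2.6
tool_pos: [0.4443, -0.1169, 0.0153]
eef_rot: [-179.9, -0.0, 79.4]
wrist_force: [-1.1, -0.2, -0.1]
grip_width: 0.602
gripper_force: 0.0
```

```bash
python3 -c "
from h import *
go((.4446,-.117,.016),79.7)
im,_=grab('scene','s1');cv2.imwrite('pics/s1c.png',cv2.resize(im[200:430,200:460],(780,600)[:2]))"
```

```text
t 2.6 pos [ 0.4443 -0.1169  0.0153] rot [-1.7989e+02 -2.0000e-02  7.9450e+01] w 0.602 gf 0.0 F [-1.1 -0.2 -0.1] j [ 32.  12. -24. 121.   6.  48.  -7.]
units [-0.    0.01 -0.03] turn -0.004
```

View pics/s1c.png

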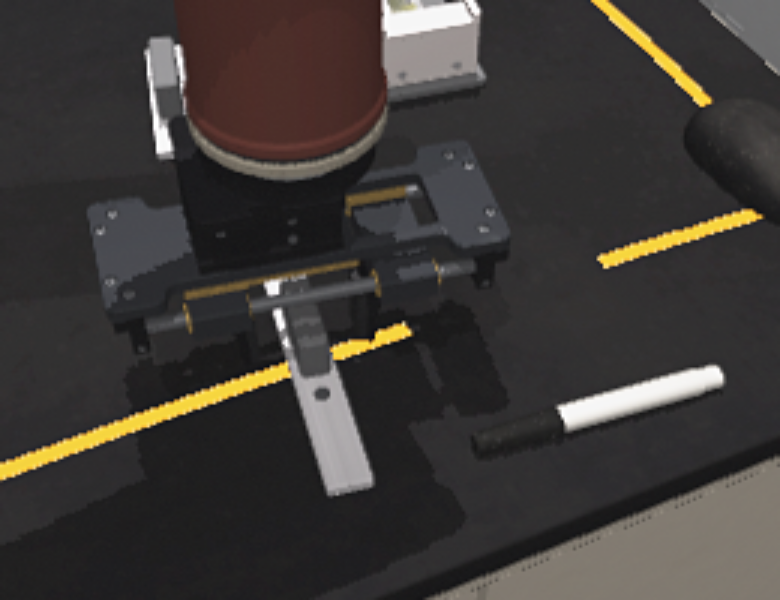

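The gripper straddles the grip block, which shows at (310,350) in the crop, and nothing is in the way. Closing.

{"fn": "move_arm", "kwargs": {
  "deltas": [
    [0.3,0,0,0,0],
    [0.15,0,0,0,0],
    [0.1,0,0,0,0],
    [0.1,0,0,0,0],
    [0.1,0,0,0,0]
  ],
  "force": 25
}}

```text
time_s: 3.07
tool_pos: [0.4453, -0.1172, 0.0168]
eef_rot: [180.0, 0.0, 79.5]
wrist_force: [0.7, 0.0, -0.5]
grip_width: 0.306
gripper_force: 0.0
```

{"fn": "move_arm", "kwargs": {
  "deltas": [
    [0.1,0,0,0,0],
    [0.1,0,0,0,0],
    [0.1,0,0,0,0],
    [0.1,0,0,0,0],
    [0.1,0,0,0,0]
  ]
}}

```text
time_s: 3.48
tool_pos: [0.445, -0.1171, 0.0164]
eef_rot: [-180.0, 0.0, 79.5]
wrist_force: [-1.6, -0.1, 3.0]
grip_width: 0.183
gripper_force: 25.0
```

{"fn": "move_arm", "kwargs": {
  "deltas": [
    [0.1,0,0,-0.2,0],
    [0.1,0,0,-0.6,0],
    [0.1,0,0,-1.1,0],
    [0.1,0,0,-1.6,0],
    [0.1,0,0,-2.0,0]
  ]
}}

```text
time_s: 3.9
tool_pos: [0.4453, -0.117, 0.0678]
eef_rot: [180.0, -0.0, 79.5]
wrist_force: [1.0, -0.8, -1.4]
grip_width: 0.182
gripper_force: 25.0
```

{"fn": "move_arm", "kwargs": {
  "deltas": [
    [0.1,0,0,-0.6,0],
    [0.1,0,0,-1.3,0],
    [0.1,0,0,-2.0,0],
    [0.1,0,0,-2.6,0],
    [0.1,0,0,-3.0,0]
  ]
}}

```text
time_s: 4.32
tool_pos: [0.4456, -0.1171, 0.1434]
eef_rot: [179.9, 0.0, 79.5]
wrist_force: [0.2, 0.1, -1.6]
grip_width: 0.184
gripper_force: 25.0
```

```bash
python3 -c "
from m import *
go((.6173,.139,.14),80.6)
im,d=grab('scene','s2')
uv,P=blobs('scene','s2',(.085,.2),(150,150,450,450),False)
cv2.imwrite('pics/s2c.png',im)"
```

```text
t 4.32 pos [ 0.4456 -0.1171  0.1434] rot [1.7988e+02 2.0000e-02 7.9520e+01] w 0.184 gf 25.0 F [ 0.2  0.1 -1.6] j [ 33.   2. -24. 114.   1.  64.  -2.]
units [11.32  4.89  0.14] turn -0.019
```

View pics/s2c.png

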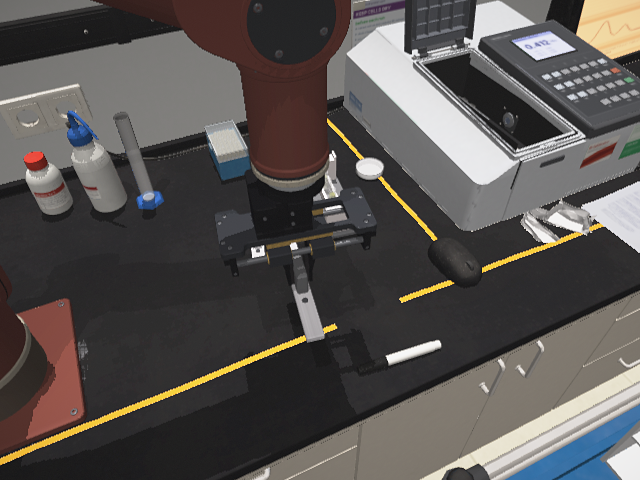

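The bar is lifted, with its near end at (312,338), and held level. Carrying it to the rack.

{"fn": "move_arm", "kwargs": {
  "deltas": [
    [0.1,0.5,0.2,0,0],
    [0.1,1.5,0.65,0,0],
    [0.1,2.8,1.2,0,0],
    [0.1,4.1,1.8,0,0],
    [0.1,5.4,2.3,0,0]
  ]
}}

```text
time_s: 4.78
tool_pos: [0.5268, 0.0063, 0.141]
eef_rot: [-180.0, -0.0, 79.4]
wrist_force: [0.5, -1.2, -1.6]
grip_width: 0.184
gripper_force: 25.0
```

{"fn": "move_arm", "kwargs": {
  "deltas": [
    [0.1,1.3,0.5,0,0],
    [0.1,2.5,1.1,0,0],
    [0.1,3.6,1.6,0,0],
    [0.1,4.5,1.9,0,-0.01],
    [0.1,5.1,2.2,0,-0.02]
  ]
}}

```text
time_s: 5.2
tool_pos: [0.6035, 0.1237, 0.1405]
eef_rot: [-179.9, -0.1, 80.8]
wrist_force: [-1.0, -0.1, -1.2]
grip_width: 0.176
gripper_force: 25.0
```

{"fn": "move_arm", "kwargs": {
  "deltas": [
    [0.1,0.5,0.2,0,0],
    [0.1,0.8,0.39,0.2,0],
    [0.1,0.82,0.39,0.5,0],
    [0.1,0.82,0.39,0.8,0],
    [0.1,0.82,0.39,0.8,0]
  ]
}}

```text
time_s: 5.62
tool_pos: [0.6149, 0.1374, 0.1188]
eef_rot: [-179.8, 0.1, 80.6]
wrist_force: [-0.2, -0.8, -3.2]
grip_width: 0.179
gripper_force: 25.0
```

```bash
python3 -c "
from m import *
go((.6173,.139,.078),80.6)
im,d=grab('scene','s3');im2,d=grab('top','t3')
cv2.imwrite('pics/s3c.png',np.hstack([cv2.resize(im[110:290,240:440],(400,360)),cv2.resize(im2[120:300,170:370],(400,360))]))"
```

```text
t 5.62 pos [0.6149 0.1374 0.1188] rot [-1.7982e+02  1.2000e-01  8.0590e+01] w 0.179 gf 25.0 F [-0.2 -0.8 -3.2] j [  9.  25. -33.  92.  14.  67. -36.]
units [0.08 0.09 1.63] turn -0.0
```

View pics/s3c.png

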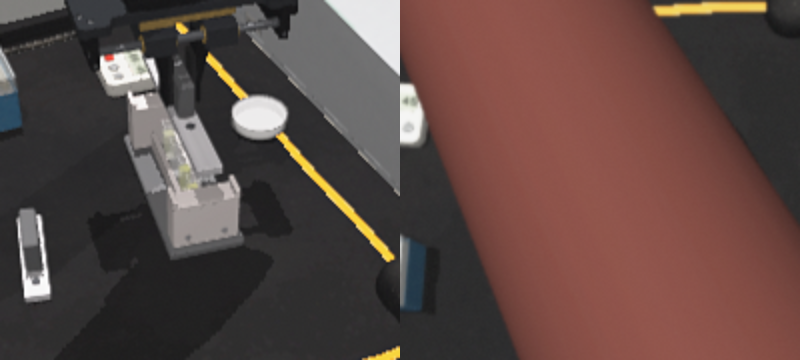

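The scene view shows the bar above the rack, its near end at about (205,180) in the crop. The top view is blocked by the arm. Next I'll measure the held bar.

```bash
python3 -c "
from m import *
f=np.load('s3.npz');d=f['d'];im=f['im']
v,u=np.mgrid[150:225,300:370];v=v.ravel();u=u.ravel();k=d[v,u]>0;u,v=u[k],v[k]
P=world('scene',np.c_[u,v],d[v,u])
a=np.radians(80.6);c=np.array([.6173,.139]);ax=np.array([np.cos(a),np.sin(a)]);nx=np.array([np.sin(a),-np.cos(a)])
q=P[:,:2]-c;L=q@ax*1e3;W=q@nx*1e3;Z=P[:,2]*1e3
k=(Z>105)&(Z<125)&(abs(W)<40)&(L<-25)
for l in range(-110,-25,10):
    j=k&(L>=l)&(L<l+10)
    if j.sum()>3: print(l,j.sum(),W[j].min().round(1),W[j].max().round(1),Z[j].mean().round(1),'Lmin',L[j].min().round(1))
# rack in s0 rel frame: cuvette row
f=np.load('scene0.npz');d=f['d'];v,u=np.mgrid[140:245,290:370];v=v.ravel();u=u.ravel();P=world('scene',np.c_[u,v],d[v,u])
q=P[:,:2]-c;L=q@ax*1e3;W=q@nx*1e3;Z=P[:,2]*1e3
j=(abs(L)<60)&(Z>35)&(Z<60)&(abs(W)<30);print('cuv',j.sum(),np.percentile(W[j],[0,5,50,95,100]).round(1))
for lo,hi in((60,90),(-90,-60)):
  j=(L>lo)&(L<hi)&(Z>57)&(abs(W)<40);print('post',L[j].min().round(1),L[j].max().round(1),W[j].min().round(1),W[j].max().round(1))
"
```

```text
-100 74 -13.9 9.7 109.6 Lmin -99.1
-90 55 -14.4 10.0 110.6 Lmin -89.7
-80 53 -13.9 9.9 110.8 Lmin -79.9
-70 48 -13.9 9.2 110.7 Lmin -69.8
-60 52 -14.1 10.0 110.7 Lmin -60.0
-50 56 -13.8 9.8 110.7 Lmin -49.8
-40 43 -14.0 9.3 111.1 Lmin -40.0
-30 64 -13.2 7.3 115.9 Lmin -30.0
cuv 290 [-7.  -6.3 -1.2  5.3  9.3]
post 60.7 86.5 -32.5 32.2
post -89.0 -64.0 -32.2 31.5
```

{"fn": "move_arm", "kwargs": {
  "deltas": [
    [0.1,0.1,0.08,0.2,0],
    [0.1,0.1,0.08,0.5,0],
    [0.1,0.1,0.08,0.8,0],
    [0.1,0.1,0.08,1.0,0],
    [0.1,0.1,0.08,1.15,0]
  ]
}}

```text
time_s: 6.13
tool_pos: [0.6182, 0.1411, 0.0913]
eef_rot: [-179.9, 0.0, 80.7]
wrist_force: [0.2, 0.2, -0.7]
grip_width: 0.185
gripper_force: 25.0
```

{"fn": "move_arm", "kwargs": {
  "deltas": [
    [0.1,0,0,0.1,0],
    [0.1,0,0,0.16,0],
    [0.1,0,0,0.2,0],
    [0.1,0,0,0.22,0],
    [0.1,0,0,0.22,0]
  ]
}}

```text
time_s: 6.55
tool_pos: [0.6189, 0.1414, 0.0872]
eef_rot: [180.0, -0.0, 80.7]
wrist_force: [0.0, 0.2, -1.7]
grip_width: 0.177
gripper_force: 25.0
```

```bash
python3 -c "
from m import *
go((.6173,.139,.078),80.6)
grab('scene','s4')
f=np.load('s4.npz');d=f['d']
v,u=np.mgrid[150:240,290:370];v=v.ravel();u=u.ravel();k=d[v,u]>0;u,v=u[k],v[k]
P=world('scene',np.c_[u,v],d[v,u])
a=np.radians(80.6);c=np.array([.6173,.139]);ax=np.array([np.cos(a),np.sin(a)]);nx=np.array([np.sin(a),-np.cos(a)])
q=P[:,:2]-c;L=q@ax*1e3;W=q@nx*1e3;Z=P[:,2]*1e3
k=(Z>74)&(Z<90)&(abs(W)<25)&(L<-35)
print(L[k].min(),L[k].max())
for l in range(-100,-35,20):
    j=k&(L>=l)&(L<l+20)
    if j.sum()>3: print(l,j.sum(),W[j].min().round(1),W[j].max().round(1),np.median(Z[j]).round(1))
"
```

```text
t 6.55 pos [0.6189 0.1414 0.0872] rot [179.99  -0.    80.66] w 0.177 gf 25.0 F [ 0.   0.2 -1.7] j [  8.  27. -32.  94.  15.  64. -38.]
units [-0.11 -0.05  0.37] turn 0.001
-96.07512206116945 -35.39779828093046
-100 99 -10.7 12.9 78.8
-80 102 -10.7 13.2 79.2
-60 97 -10.9 12.4 79.3
-40 25 -10.1 13.4 79.6
```

{"fn": "move_arm", "kwargs": {
  "deltas": [
    [0.1,0,-0.04,0.06,0],
    [0.1,0,-0.04,0.12,0],
    [0.1,0,-0.04,0.18,0],
    [0.1,0,-0.04,0.22,0],
    [0.1,0,-0.04,0.25,0]
  ]
}}

```text
time_s: 7.02
tool_pos: [0.6177, 0.1415, 0.0806]
eef_rot: [-180.0, 0.0, 80.7]
wrist_force: [0.3, 0.2, -1.4]
grip_width: 0.181
gripper_force: 25.0
```

{"fn": "move_arm", "kwargs": {
  "deltas": [
    [0.1,0,0,0.02,0],
    [0.1,0,0,0.04,0],
    [0.1,0,0,0.06,0],
    [0.1,0,0,0.06,0],
    [0.1,0,0,0.06,0]
  ]
}}

```text
time_s: 7.43
tool_pos: [0.6178, 0.1416, 0.0793]
eef_rot: [-180.0, -0.0, 80.7]
wrist_force: [0.4, 0.4, -2.6]
grip_width: 0.182
gripper_force: 25.0
```

{"fn": "move_arm", "kwargs": {
  "deltas": [
    [0.1,0,0,0.01,0],
    [0.1,0,0,0.02,0],
    [0.1,0,0,0.03,0],
    [0.1,0,0,0.03,0],
    [0.1,0,0,0.03,0]
  ]
}}

```text
time_s: 7.85
tool_pos: [0.6178, 0.1415, 0.0786]
eef_rot: [-180.0, -0.0, 80.7]
wrist_force: [-0.8, -0.4, -1.4]
grip_width: 0.181
gripper_force: 25.0
```

{"fn": "move_arm", "kwargs": {
  "deltas": [
    [0.1,0,0,0.01,0],
    [0.1,0,0,0.02,0],
    [0.1,0,0,0.03,0],
    [0.1,0,0,0.03,0],
    [0.1,0,0,0.03,0]
  ]
}}

```text
time_s: 8.27
tool_pos: [0.6178, 0.1416, 0.0785]
eef_rot: [180.0, 0.0, 80.7]
wrist_force: [-3.8, -2.0, 6.2]
grip_width: 0.186
gripper_force: 25.0
```

{"fn": "move_arm", "kwargs": {
  "deltas": [
    [0.1,0,0,0.01,0],
    [0.1,0,0,0.02,0],
    [0.1,0,0,0.02,0],
    [0.1,0,0,0.02,0],
    [0.1,0,0,0.02,0]
  ]
}}

```text
time_s: 8.68
tool_pos: [0.6178, 0.1415, 0.0785]
eef_rot: [180.0, 0.0, 80.7]
wrist_force: [-6.0, -1.7, 9.6]
grip_width: 0.184
gripper_force: 25.0
```

Contact came at TCP z 0.0785, as predicted. I'll relieve the pressure and release.

{"fn": "move_arm", "kwargs": {
  "deltas": [
    [0.1,0,0,-0.01,0],
    [0.1,0,0,-0.02,0],
    [0.1,0,0,-0.03,0],
    [0.1,0,0,-0.03,0],
    [0.1,0,0,-0.03,0]
  ],
  "force": 5
}}

```text
time_s: 9.1
tool_pos: [0.6178, 0.1416, 0.0785]
eef_rot: [180.0, 0.0, 80.7]
wrist_force: [-3.4, -1.1, 6.3]
grip_width: 0.182
gripper_force: 5.0
```

{"fn": "move_arm", "kwargs": {
  "deltas": [
    [0.22,0,0,0,0],
    [0.26,0,0,0,0],
    [0.32,0,0,0,0],
    [0.4,0,0,0,0],
    [0.45,0,0,0,0]
  ]
}}

```text
time_s: 9.52
tool_pos: [0.6178, 0.1415, 0.0779]
eef_rot: [-180.0, -0.0, 80.7]
wrist_force: [-0.3, -0.2, 0.3]
grip_width: 0.385
gripper_force: 0.0
```

{"fn": "move_arm", "kwargs": {
  "deltas": [
    [0.45,0,0,0,0],
    [0.45,0,0,-0.2,0],
    [0.45,0,0,-0.6,0],
    [0.45,0,0,-1.1,0],
    [0.45,0,0,-1.7,0]
  ]
}}

```text
time_s: 9.93
tool_pos: [0.6177, 0.1416, 0.1218]
eef_rot: [-180.0, -0.0, 80.7]
wrist_force: [-0.1, -0.1, 0.1]
grip_width: 0.451
gripper_force: 0.0
```

{"fn": "move_arm", "kwargs": {
  "deltas": [
    [0.45,0,0,-0.7,0],
    [0.45,0,0,-1.5,0],
    [0.45,0,0,-2.3,0],
    [0.45,0,0,-3.0,0],
    [0.45,0,0,-3.5,0]
  ]
}}

```text
time_s: 10.35
tool_pos: [0.6185, 0.142, 0.2116]
eef_rot: [179.8, -0.1, 80.7]
wrist_force: [0.2, -0.2, 0.1]
grip_width: 0.453
gripper_force: 0.0
```

```bash
python3 -c "
from m import *
go((.45,-.1,.25),80.6)
im,_=grab('scene','s5')
cv2.imwrite('pics/s5c.png',cv2.resize(im[110:290,240:440],(666,600)))
f=np.load('s5.npz');d=f['d']
v,u=np.mgrid[140:240,290:370];v=v.ravel();u=u.ravel();k=d[v,u]>0;u,v=u[k],v[k]
P=world('scene',np.c_[u,v],d[v,u])
a=np.radians(80.6);c=np.array([.6173,.139]);ax=np.array([np.cos(a),np.sin(a)]);nx=np.array([np.sin(a),-np.cos(a)])
q=P[:,:2]-c;L=q@ax*1e3;W=q@nx*1e3;Z=P[:,2]*1e3
k=(Z>67)&(Z<78)&(abs(W)<22)
print(L[k].min(),L[k].max())
for l in range(-100,100,20):
    j=k&(L>=l)&(L<l+20)
    if j.sum()>3: print(l,j.sum(),W[j].min().round(1),W[j].max().round(1),np.median(Z[j]).round(1))
"
```

```text
t 10.35 pos [0.6185 0.142  0.2116] rot [ 1.7982e+02 -7.0000e-02  8.0670e+01] w 0.453 gf 0.0 F [ 0.2 -0.2  0.1] j [  9.  21. -34.  86.  12.  77. -35.]
units [-10.64  -5.07  -1.56] turn 0.001
-95.01896237919121 97.11044552149866
-100 84 -11.4 12.4 70.3
-80 99 -11.5 11.6 70.7
-60 94 -12.1 13.2 70.7
-40 98 -11.4 11.9 71.1
-20 34 -11.8 12.1 70.4
0 25 -11.8 -6.3 70.4
20 23 -11.6 -4.4 70.6
40 41 -12.0 1.2 70.7
60 57 -12.3 9.8 70.3
80 55 -11.6 11.5 70.3
```

View pics/s5c.png

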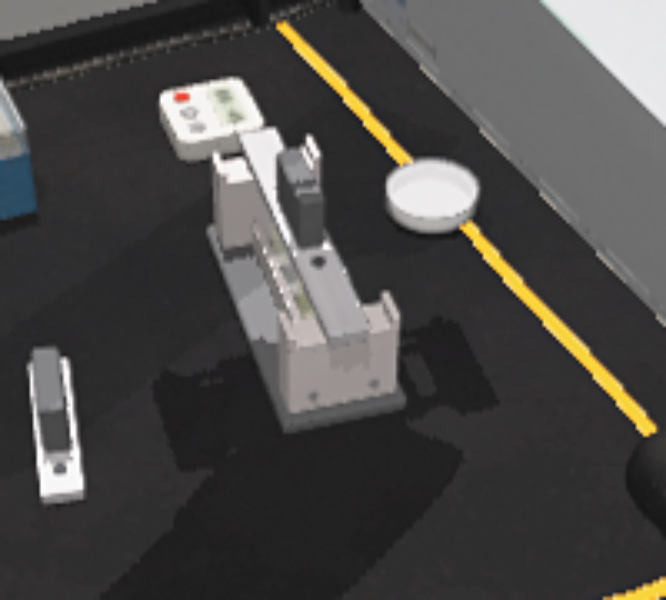

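The bar lies flat across both posts between the lips, from (262,135) to (350,335) in the crop, within about 2 mm of centre. The short bar is untouched at (55,430) and the gripper is clear. Handing in.

```bash
python3 -c "
from cell import env
print(env.finish_job())"
```

```text
the job is handed in; nothing more can be done
None
```

The long bar rests flat and centred (within about 2 mm) on both rack posts between their lips, released after a gentle lowering; the short bar was left where it lay, and the job is handed in at about 10 s of the 37 s allowed.

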